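# Sweep the stray laundry tablets into the counter tray

## Task

Three loose laundry tablets lie on the folding counter: with your fingers, gently sweep them along the worktop through the open side of the low three-sided metal tray, until all three lie flat and wholly inside it. Only push them: do not pick them up, tip them over, or pinch or press them hard (they crumble). Leave the dosing cup, the detergent bottle and the jar standing where they are.

Things in the scene. Friction and masses are not known exactly. Their poses are not given: they have to be found in the camera images.
- tray: low fixed tray: three bare aluminium walls 25 mm high, 10 mm thick; no floor and no lip (the worktop runs on inside), fourth side open. Inside 160 mm wide (own x -80 to +80 mm) and 110 mm deep (own y from the back wall at -55 mm to the open side at +55 mm, where the side walls end). Origin: centre of the enclosed area, on the worktop; own +y points out of the open side, towards the tablets
- tablet_a: a round pressed laundry tablet, white, 40 mm across and 16 mm high, about 30 g, lying flat and loose on the worktop; its top edge is bevelled. Slides when pushed from the side. Origin: centre of its underside, z up; it crumbles under more than about 15 N from the fingers. The three tablets are alike
- tablet_b: a round pressed laundry tablet, white, 40 mm across and 16 mm high, about 30 g, lying flat and loose on the worktop; its top edge is bevelled. Slides when pushed from the side. Origin: centre of its underside, z up; it crumbles under more than about 15 N from the fingers. The three tablets are alike
- tablet_c: a round pressed laundry tablet, white, 40 mm across and 16 mm high, about 30 g, lying flat and loose on the worktop; its top edge is bevelled. Slides when pushed from the side. Origin: centre of its underside, z up; it crumbles under more than about 15 N from the fingers. The three tablets are alike
- dosing_cup: bystander: grey plastic dosing cup, 64 mm across the rim, 55 mm high, standing upright and loose. Origin: centre of its underside
- detergent_bottle: bystander: white detergent bottle, 70 mm across, 170 mm high, standing loose. Origin: centre of its underside
- stain_jar: bystander: pale jar with a wide white cap, 72 mm across, 90 mm high, standing loose. Origin: centre of its underside
Not all that is in view belongs to the job. What is shaped like the tablet_b but brown or red is not meant.

How it is judged (in metres and radians):
At the end, for the whole second after the job is handed in: All three tablets lie flat, at rest on the worktop wholly inside the tray's three walls, none sticking out of the open side by more than 2 mm; the cup, bottle and jar stand upright within 20 mm of where they were (y of tablet_a in the frame of tray between -0.06 and 0.037 m and x of tablet_a in the frame of tray between -0.065 and 0.065 m and height (world z) of each of tablet_a, tablet_b, tablet_c below 0.006 m and angle between each of tablet_a, tablet_b, tablet_c, dosing_cup, detergent_bottle, stain_jar's own z axis and vertical below 0.2 rad and linear speed of each of tablet_a, tablet_b, tablet_c below 0.01 m/s and y of tablet_b in the frame of tray between -0.06 and 0.037 m and x of tablet_b in the frame of tray between -0.065 and 0.065 m and y of tablet_c in the frame of tray between -0.06 and 0.037 m and x of tablet_c in the frame of tray between -0.065 and 0.065 m and distance of each of dosing_cup, detergent_bottle, stain_jar from where it was at the start of the episode below 0.02 m); the robot touches nothing.
It fails at once if a tablet is lifted off the worktop (over 10 mm) or tipped over (over 0.5 rad) (height (world z) of any of tablet_a, tablet_b, tablet_c above 0.01 m or angle between any of tablet_a, tablet_b, tablet_c's own z axis and vertical above 0.5 rad).
It fails at once if a tablet is pinched or pressed hard by the fingers (over 15 N) (contact force between the fingers and tablet_a above 15 N or contact force between the fingers and tablet_b above 15 N or contact force between the fingers and tablet_c above 15 N).
It fails at once if the cup, bottle or jar is knocked over or moved by more than 20 mm (distance of any of dosing_cup, detergent_bottle, stain_jar from where it was at the start of the episode above 0.02 m or angle between any of dosing_cup, detergent_bottle, stain_jar's own z axis and vertical above 0.35 rad).
It also fails if it takes over 69 s, if anything falls off the work surface, if the arm or the gripper's body presses on something with over 40 N, if the wrist force passes 120 N, or if a joint passes its speed limit or range.

## Robot

A 6-joint arm with a two-finger parallel gripper is mounted at the origin on the work surface. World frame = base frame: x ahead of the robot, y to its left, z up, the work surface at z = 0. Lengths are in m, angles in degrees, forces in N, time in s.
With the tool pointing down it reaches from about 0.35 to 0.875 m from the base axis. Payload 4.2 kg.
Tool frame: the origin (TCP) lies on the centre line of the jaws, within the pads' length; the fingertips stand 11 mm ahead of it and the grasp point (between the pads) lies 8 mm behind it; z points along the fingers, y is the line along which they close (so a half turn about z gives the same grasp; the last joint's range is limited). The gripper opens to 87 mm and grips with 3 to 60 N. Pads are 19 mm wide; open, the fingers measure 117 mm over their backs; the gripper's body (75 mm by 190 mm) begins 51 mm behind the grasp point.
Start: joints at [82.884, 22.042, 0.453, 0, -68.411, -14.817], TCP at [0.233, 0.58, 0.234] pointing down, gripper open.
Joint ranges: [-179.83, 179.83], [-69.29, 118.12], [-61.27, 80.66], [-181.25, 117.63], [-171.15, -9.14], [-177.46, 177.46]. Speed limits (degrees/s): [159.86, 159.86, 180, 180, 180, 180].

## Interface

Orientations are given as a 3x3 rotation matrix whose columns are the frame's x, y, z axes.
In Python, from station import r gives the robot as it stands.
- The arm moves only by the tool servo_tool, never from a script. Its argument "commands" is a list that holds one entry, the list of rows, each a list of 7 numbers: the closure, from 0 (fully open) to 1 (shut), then the shift along the tool's x, y, z in mm, then the turn, a rotation vector about the tool's x, y, z in rad. In form: [[[claw, x, y, z, ax, ay, az], ...]]. A call has exactly 5 rows; each row is the pose to reach, as a shift and turn from the pose commanded when the call began, along the tool's axes at that moment; what a row does not reach only later rows make up. A row lasts 1/10 s, in which the tool goes at most 50 mm and 8.59 degrees, less where a joint would pass 70% of its speed; a pose out of reach is approached as far as the arm can. A call with a gripper value outside its range is refused whole. The fingers move at their own pace and stop on an object; the grip force is fixed at half the most. Time passes only in rows, so rows that repeat a pose let the fingers close, or fill a call up. It gives the time, the measured TCP pose, the force, the opening and the grip force at its end, in the units of the state.
- r.sense(): the state, without advancing time (a new reading comes with each control period).
- r.capture(name): name is "scene" or "top"; returns a dict with "pixels" (420x560x3 uint8, red, green, blue), "camera_matrix" (3x3 intrinsics, pixels), "R" (3x3) and "t" (3): a world point X has camera coordinates R X + t. Camera axes: x right, y down, z forward; pixel columns grow to the right and rows downward; lengths in m; the calibration is good to about 2 mm. A picture is of the moment at which its call begins. There is no depth.
- r.finish_job(): hands the job in; it is judged then, once.
The state is a dict: "time_s": time; "joints": joint angles; "joint_velocities": joint speeds; "effort": joint torques, N m; "tcp_pos": TCP position; "ee_rot": TCP orientation; "wrist_force": force on the tool from outside, world axes, zero at the start; "moment": the same for the moment, N m; "gripper_width": opening from 0.0 (shut) to 1.0 (fully open); "gripper_force": force on a finger pad.
Only numpy, scipy, OpenCV 4.12 (cv2) and the standard library are available. Lean on these libraries where they do the work, as an engineer would, in place of code of your own. Each camera call takes 0.05 s, during which the arm holds its last target. There are 200 camera calls.

## Working session

There is one attempt and no reset: what is moved stays moved. The work goes in short steps, Python scripts to look and compute and a tool call to move; the robot and the scene stay as the last step left them, time stands still between calls to the robot, and variables do not carry over. Pictures are saved under pics/ and viewed, at most 10 in all, crops included, and the job is handed in when it is done.

Besides the shell and the picture viewer there is one more tool, called as name(argument=value, ...) on one line, values as JSON. servo_tool: Moves the arm, as the interface text tells. Its arguments: {"type":"object","properties":{"commands":{"type":"array","items":{"type":"array","items":{"type":"array","items":{"type":"number"}}}}},"required":["commands"]}

```bash
mkdir -p pics; ls; python3 - <<'E'
from station import r
import cv2,numpy as np
s=r.sense();print(s['time_s'],s['tcp_pos'],np.round(s['ee_rot'],3).tolist())
for n in("scene","top"):
    c=r.capture(n);cv2.imwrite(f"pics/{n}0.png",c["pixels"][:,:,::-1])
    print(n,np.round(c["camera_matrix"],1).tolist(),np.round(c["R"],3).tolist(),np.round(c["t"],3).tolist())
E
```

```text
pics
0.0 [0.23319799 0.57923087 0.2324367 ] [[0.928, -0.374, -0.001], [-0.374, -0.928, -0.002], [0.0, 0.002, -1.0]]
scene [[501.3, 0.0, 284.9], [0.0, 501.3, 201.9], [0.0, 0.0, 1.0]] [[-0.859, 0.513, -0.01], [0.315, 0.513, -0.799], [-0.404, -0.689, -0.602]] [0.553, -0.141, 1.356]
top [[450.5, 0.0, 277.1], [0.0, 450.5, 204.9], [0.0, 0.0, 1.0]] [[-0.004, -1.0, -0.011], [-0.993, 0.006, -0.116], [0.116, 0.011, -0.993]] [-0.036, 0.623, 1.063]
```

View pics/scene0.png

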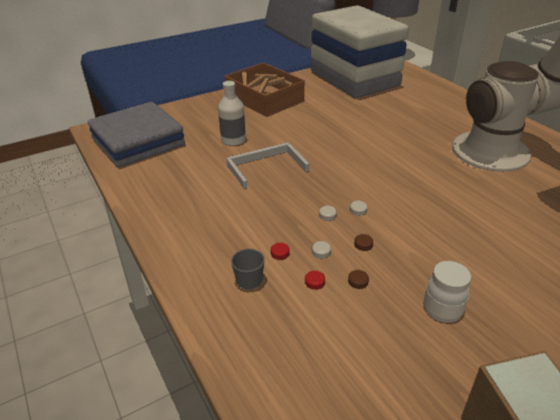

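View pics/top0.png

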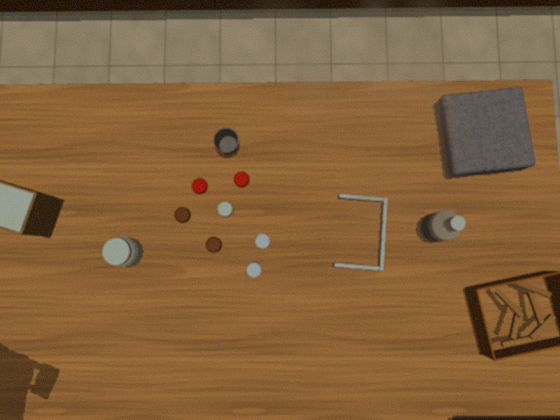

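The scene view shows white tablets at about (328,213), (358,208) and (321,249). In the top view they are at (225,209), (263,241) and (254,270). Two red discs, top (200,186) and (241,179), and two brown ones, (182,215) and (214,245), are decoys. The tray, top (335–387, 195–270), opens to the left (+y). Next I'll measure and confirm in one crop.

```bash
cat > h.py <<'E'
from station import r
import cv2,numpy as np
def ray(c,uv,z):
    K,R,t=c["camera_matrix"],np.array(c["R"]),np.array(c["t"]); o=-R.T@t
    d=R.T@np.linalg.solve(K,[uv[0],uv[1],1.]); return o+d*(z-o[2])/d[2]
def tri(c1,p1,c2,p2):
    A=[]
    for c,p in((c1,p1),(c2,p2)):
        P=np.array(c["camera_matrix"])@np.c_[c["R"],c["t"]]
        A+=[p[0]*P[2]-P[0],p[1]*P[2]-P[1]]
    X=np.linalg.svd(np.array(A))[2][-1];return X[:3]/X[3]
def white(c,box,smax=75,vmin=110,amin=40,amax=500):
    h=cv2.cvtColor(c["pixels"],cv2.COLOR_RGB2HSV);m=((h[...,1]<smax)&(h[...,2]>vmin)).astype(np.uint8)
    k=np.zeros_like(m);x0,y0,x1,y1=box;k[y0:y1,x0:x1]=1
    n,l,s,ce=cv2.connectedComponentsWithStats(m*k)
    return [(ce[i],s[i]) for i in range(1,n) if amin<s[i,4]<amax]
E
python3 - <<'E'
from h import *
T,S=r.capture("top"),r.capture("scene")
tw=white(T,(150,150,400,290));sw=white(S,(220,130,400,300))
for n,w in(("top",tw),("scene",sw)):
    for c,s in w: print(n,c.round(1),s)
tt=[c for c,s in tw if s[2]<30 and s[3]<30];ss=[c for c,s in sw if s[2]<30 and s[3]<30]
for p in tt:
    P=ray(T,p,.016); uv=np.array(S["camera_matrix"])@(S["R"]@P+S["t"]);uv=uv[:2]/uv[2]
    q=min(ss,key=lambda q:np.hypot(*(q-uv)));print("tab",p.round(1),P.round(4),"tri",tri(T,p,S,q).round(4))
# other objects at given heights
for n,p,z in(("cup rim",(227,140),.055),("jar cap",(117,252),.09),("bottle cap",(458,223),.17),("red1",(200,186),.016),("red2",(241,179),.016),("br1",(182,215),.016),("br2",(214,245),.016)):print(n,ray(T,p,z).round(3))
print("jar tri",tri(T,(117,252),S,(451,277)).round(3),"cup",tri(T,(227,138),S,(249,262)).round(3))
a=cv2.resize(T["pixels"][120:290,165:400],None,fx=3.4,fy=3.4,interpolation=cv2.INTER_CUBIC);cv2.imwrite("pics/c1.png",a[:,:,::-1])
E
```

```text
top [224.6 208.6] [217 202  16  15 181]
top [262.  240.9] [255 234  15  15 183]
top [253.4 269.5] [246 262  16  16 193]
scene [231.8 141.3] [224 139  17   6  83]
scene [261.5 157. ] [227 142  82  40 400]
scene [358.2 206.1] [350 201  17  11 153]
scene [327.4 211.1] [319 206  17  12 159]
scene [321.  247.7] [312 241  19  15 211]
tab [224.6 208.6] [0.6171 0.0921 0.016 ] tri [0.616  0.0944 0.0091]
tab [262.  240.9] [ 0.5368 -0.001   0.016 ] tri [0.5352 0.0007 0.0094]
tab [253.4 269.5] [0.4669 0.0202 0.016 ] tri [0.4648 0.0222 0.0095]
cup rim [0.781 0.083 0.055]
jar cap [0.51 0.33 0.09]
bottle cap [ 0.567 -0.424  0.17 ]
red1 [0.674 0.154 0.016]
red2 [0.692 0.052 0.016]
br1 [0.602 0.198 0.016]
br2 [0.527 0.117 0.016]
jar tri [0.509 0.336 0.076] cup [0.782 0.088 0.047]
```

View pics/c1.png

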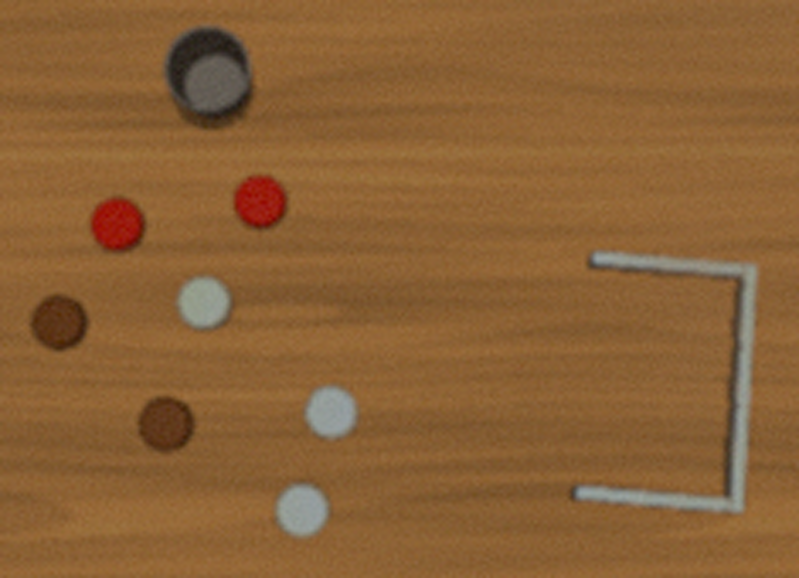

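The crop shows three white discs: (203,303), (331,411) and (303,510). They match the description and are the targets. The red discs at (117,224) and (260,201) and the brown ones at (59,322) and (165,423) are excluded by colour. Next, the tray frame and plan.

```bash
cat >> h.py <<'E'
def tray():
    c=r.capture("top");f=lambda x,y:ray(c,(165+x/3.4-.35,120+y/3.4-.35),.025)[:2]
    f1,f2,b1,b2=f(590,259),f(575,492),f(754,266),f(742,511)
    return f1,f2,b1,b2
E
python3 - <<'E'
from h import *
f1,f2,b1,b2=tray();print([p.round(4) for p in(f1,f2,b1,b2)])
print("widths",np.hypot(*(f1-f2)),np.hypot(*(b1-b2)),"depth",np.hypot(*(f1-b1)),np.hypot(*(f2-b2)))
y=(f1-b1+f2-b2);y/=np.hypot(*y);a=(b1-b2)/np.hypot(*(b1-b2));print("y ax",y,"from back wall",[-a[1],a[0]])
y=y+[-a[1],a[0]];y/=np.hypot(*y);x=np.array([y[1],-y[0]])
o=(b1+b2)/2+y*.065;o2=(f1+f2)/2-y*.055;print("o",o,o2,"x",x,"y",y);o=(o+o2)/2
np.savez("tray.npz",o=o,x=x,y=y)
for n,p in dict(A=(.6165,.0932),B=(.536,0),C=(.466,.0212),br2=(.527,.117),red1=(.674,.154),red2=(.692,.052),bottle=(.567,-.424)).items():
    d=np.array(p)-o;print(n,"tray frame mm",(np.array([d@x,d@y])*1e3).round(0))
E
```

```text
[array([ 0.6464, -0.1894]), array([ 0.4788, -0.1754]), array([ 0.6406, -0.3079]), array([ 0.4649, -0.2937])]
widths 0.16815745425905526 0.17621732599991632 depth 0.11864752431433763 0.11914887076665345
y ax [0.0828021  0.99656601] from back wall [np.float64(0.08051432082159853), np.float64(0.9967534520344721)]
o [ 0.55804877 -0.23601692] [ 0.55808915 -0.23719434] x [ 0.99666039 -0.08165827] y [0.08165827 0.99666039]
A tray frame mm [ 31. 333.]
B tray frame mm [-41. 234.]
C tray frame mm [-113.  249.]
br2 tray frame mm [-60. 350.]
red1 tray frame mm [ 84. 399.]
red2 tray frame mm [110. 299.]
bottle tray frame mm [  24. -186.]
```

servo_tool(commands=[[[0.72,32,25,0,0,0,0.14],[0.72,64,51,0,0,0,0.28],[0.72,96,76,0,0,0,0.42],[0.72,128,101,0,0,0,0.56],[0.72,160,126,0,0,0,0.7]]])

```text
time_s: 0.75
tcp_pos: [0.3353, 0.4016, 0.2336]
ee_rot: [[0.464, -0.886, 0.0], [-0.886, -0.464, 0.0], [-0.0, -0.0, -1.0]]
wrist_force: [0.9, 0.9, 0.0]
gripper_width: 0.632
gripper_force: 0.0
```

```bash
cat > g.py <<'E'
import sys
from h import *
T=np.load("tray.npz");s=r.sense();R=np.array(s["ee_rot"]);p=s["tcp_pos"]
o,x,y=T["o"],T["x"],T["y"]
d=np.array(p)[:2]-o;print("t",s["time_s"],"tcp tray mm",(d@x*1e3).round(1),(d@y*1e3).round(1),"z",(p[2]*1e3).round(1),"w",s["gripper_width"],"F",np.round(s["wrist_force"],1))
print("turn rad to tray yaw",np.arctan2((R.T@[*-y,0])[1],(R.T@[*-y,0])[0]).round(3),"tilt",np.degrees(np.arccos(-R[2,2])).round(2))
if len(sys.argv)>3:
    a=[float(v)/1e3 for v in sys.argv[1:4]];q=np.array([*(o+a[0]*x+a[1]*y),a[2]])
    print("shift to target mm",(R.T@(q-p)*1e3).round(0))
E
python3 g.py -41 280 100
```

```text
t 0.75 tcp tray mm -274.2 617.9 z 233.6 w 0.6317339534673823 F [0.9 0.9 0. ]
turn rad to tray yaw 0.564 tilt 0.01
shift to target mm [410. -16. 134.]
```

servo_tool(commands=[[[0.72,40,-2,0,0,0,0.12],[0.72,80,-4,0,0,0,0.24],[0.72,120,-6,0,0,0,0.36],[0.72,160,-8,0,0,0,0.48],[0.72,200,-8,0,0,0,0.55]]])

```text
time_s: 1.25
tcp_pos: [0.4362, 0.2288, 0.2337]
ee_rot: [[-0.066, -0.998, 0.0], [-0.998, 0.066, 0.0], [-0.0, -0.0, -1.0]]
wrist_force: [0.5, 1.5, 0.5]
gripper_width: 0.291
gripper_force: 0.0
```

```bash
python3 g.py -41 282 100
```

```text
t 1.25 tcp tray mm -159.4 453.9 z 233.7 w 0.2905064676565207 F [0.5 1.5 0.5]
turn rad to tray yaw 0.016 tilt 0.03
shift to target mm [ 174. -116.  134.]
```

servo_tool(commands=[[[0.72,35,-22,0,0,0,0.01],[0.72,70,-45,10,0,0,0.01],[0.72,105,-67,40,0,0,0.01],[0.72,140,-90,80,0,0,0.01],[0.72,165,-108,120,0,0,0.01]]])

```text
time_s: 1.75
tcp_pos: [0.5314, 0.0623, 0.1207]
ee_rot: [[-0.073, -0.997, 0.003], [-0.997, 0.073, 0.001], [-0.001, -0.003, -1.0]]
wrist_force: [0.6, 1.0, 0.6]
gripper_width: 0.282
gripper_force: 0.0
```

servo_tool(commands=[[[0.72,0,0,15,0,0,0],[0.72,0,0,30,0,0,0],[0.72,0,0,30,0,0,0],[0.72,0,0,30,0,0,0],[0.72,0,0,30,0,0,0]]])

```text
time_s: 2.25
tcp_pos: [0.5308, 0.0643, 0.092]
ee_rot: [[-0.071, -0.997, 0.002], [-0.997, 0.071, 0.001], [-0.001, -0.002, -1.0]]
wrist_force: [-0.2, -0.8, -0.5]
gripper_width: 0.281
gripper_force: 0.0
```

```bash
python3 g.py -41 282 15; python3 -c "
from h import *
for n in('scene','top'):
    c=r.capture(n);q=c['pixels'][120:300,220:420] if n=='scene' else c['pixels'][120:290,165:400]
    cv2.imwrite(f'pics/{n}1.png',cv2.resize(q,None,fx=2,fy=2)[:,:,::-1])
a=cv2.imread('pics/scene1.png');b=cv2.imread('pics/top1.png');h=max(len(a),len(b))
cv2.imwrite('pics/m1.png',cv2.resize(np.hstack([cv2.copyMakeBorder(i,0,h-len(i),0,0,0) for i in(a,b)]),None,fx=.9,fy=.9))
"
```

```text
t 2.25 tcp tray mm -51.8 297.7 z 92.0 w 0.28092053596479255 F [-0.2 -0.8 -0.5]
turn rad to tray yaw 0.011 tilt 0.13
shift to target mm [ 16. -10.  77.]
```

View pics/m1.png

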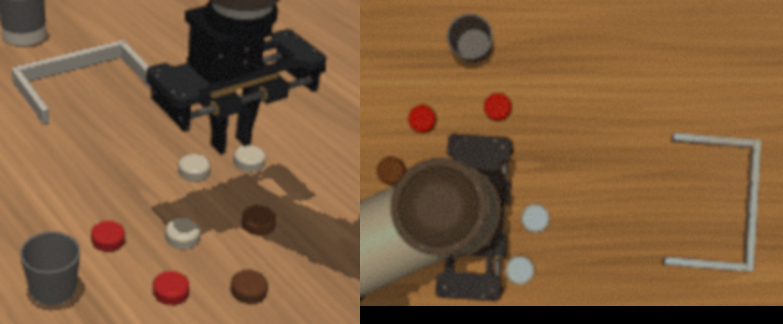

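The montage shows the fingers behind tablet B with about a 24 mm gap, the tray clear, and nothing disturbed. Lowering now.

servo_tool(commands=[[[0.72,6,-4,25,0,0,0.01],[0.72,12,-8,50,0,0,0.01],[0.72,15,-10,68,0,0,0.01],[0.72,15,-10,75,0,0,0.01],[0.72,15,-10,75,0,0,0.01]]])

```text
time_s: 2.85
tcp_pos: [0.5387, 0.0482, 0.0156]
ee_rot: [[-0.082, -0.997, -0.001], [-0.997, 0.082, -0.0], [0.001, 0.001, -1.0]]
wrist_force: [-0.4, 0.4, -0.1]
gripper_width: 0.28
gripper_force: 0.0
```

```bash
python3 g.py -41 262 16
```

```text
t 2.85 tcp tray mm -42.6 282.3 z 15.6 w 0.2796327071653711 F [-0.4  0.4 -0.1]
turn rad to tray yaw -0.0 tilt 0.06
shift to target mm [20. -2. -0.]
```

servo_tool(commands=[[[0.72,6,-2,0,0,0,0],[0.72,12,-2,0,0,0,0],[0.72,17,-2,0,0,0,0],[0.72,22,-2,0,0,0,0],[0.72,28,-3,0,0,0,0]]])

```text
time_s: 3.35
tcp_pos: [0.5397, 0.0196, 0.0162]
ee_rot: [[-0.082, -0.997, 0.001], [-0.997, 0.082, 0.0], [-0.0, -0.001, -1.0]]
wrist_force: [0.4, -1.4, 0.2]
gripper_width: 0.282
gripper_force: 0.1
```

servo_tool(commands=[[[0.72,10,-2,0,0,0,0],[0.72,22,-5,0,0,0,0],[0.72,34,-8,0,0,0,0],[0.72,46,-11,0,0,0,0],[0.72,58,-14,0,0,0,0]]])

```text
time_s: 3.85
tcp_pos: [0.549, -0.0402, 0.0158]
ee_rot: [[-0.082, -0.997, -0.0], [-0.997, 0.082, -0.0], [0.0, 0.0, -1.0]]
wrist_force: [0.1, -0.6, 0.7]
gripper_width: 0.283
gripper_force: 0.2
```

```bash
python3 g.py 0 25 16; python3 -c "
from h import *
c=r.capture('scene');cv2.imwrite('pics/s2.png',cv2.resize(c['pixels'][120:300,200:440],None,fx=3,fy=3)[:,:,::-1])"
```

```text
t 3.85 tcp tray mm -25.0 195.0 z 15.8 w 0.2834169741700755 F [ 0.1 -0.6  0.7]
turn rad to tray yaw -0.001 tilt 0.0
shift to target mm [170. -25.  -0.]
```

View pics/s2.png

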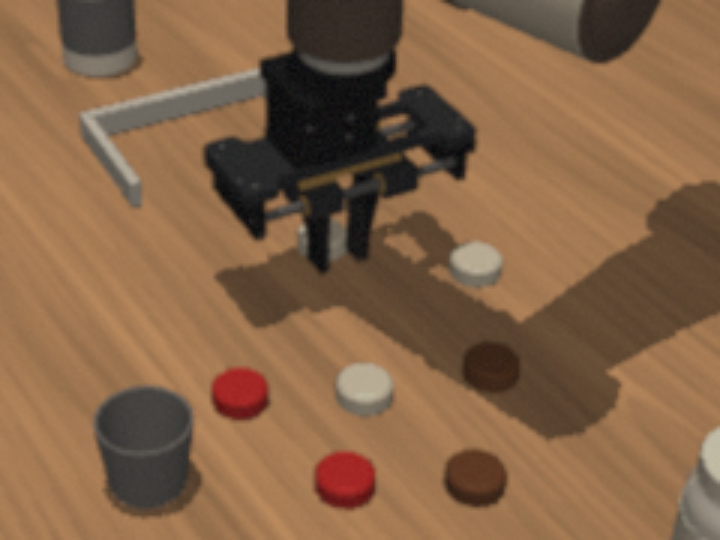

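Tablet B at (320,240) sits in the finger cradle and moves with it, so I'll carry on.

servo_tool(commands=[[[0.72,12,-3,0,0,0,0],[0.72,25,-6,0,0,0,0],[0.72,38,-9,0,0,0,0],[0.72,51,-12,0,0,0,0],[0.72,64,-15,0,0,0,0]]])

```text
time_s: 4.4
tcp_pos: [0.5587, -0.1052, 0.0158]
ee_rot: [[-0.082, -0.997, -0.0], [-0.997, 0.082, -0.0], [0.0, 0.0, -1.0]]
wrist_force: [0.1, 0.2, 0.4]
gripper_width: 0.28
gripper_force: 0.1
```

servo_tool(commands=[[[0.72,13,-3,0,0,0,0],[0.72,26,-6,0,0,0,0],[0.72,39,-9,0,0,0,0],[0.72,52,-10,0,0,0,0],[0.72,64,-10,0,0,0,0]]])

```text
time_s: 4.9
tcp_pos: [0.5634, -0.1697, 0.0158]
ee_rot: [[-0.082, -0.997, 0.0], [-0.997, 0.082, -0.0], [-0.0, -0.0, -1.0]]
wrist_force: [-0.5, 0.5, -0.5]
gripper_width: 0.28
gripper_force: 0.1
```

servo_tool(commands=[[[0.72,12,0,0,0,0,0],[0.72,24,0,0,0,0,0],[0.72,33,0,0,0,0,0],[0.72,39,0,0,0,0,0],[0.72,42,0,0,0,0,0]]])

```text
time_s: 5.4
tcp_pos: [0.5597, -0.211, 0.0158]
ee_rot: [[-0.082, -0.997, -0.0], [-0.997, 0.082, 0.0], [-0.0, 0.0, -1.0]]
wrist_force: [-0.5, 0.5, -0.3]
gripper_width: 0.275
gripper_force: 0.1
```

```bash
python3 g.py 0 25 16
```

```text
t 5.4 tcp tray mm -0.4 25.7 z 15.8 w 0.2745727015017584 F [-0.5  0.5 -0.3]
turn rad to tray yaw -0.001 tilt 0.0
shift to target mm [ 1. -0. -0.]
```

servo_tool(commands=[[[0.72,-5,0,0,0,0,0],[0.72,-20,0,-2,0,0,0],[0.72,-40,10,-25,0,0,0],[0.72,-70,30,-50,0,0,0],[0.72,-110,50,-60,0,0,0]]])

```text
time_s: 5.9
tcp_pos: [0.52, -0.095, 0.0779]
ee_rot: [[-0.082, -0.997, 0.004], [-0.997, 0.082, -0.0], [-0.0, -0.004, -1.0]]
wrist_force: [0.7, 0.9, -0.1]
gripper_width: 0.282
gripper_force: 0.0
```

servo_tool(commands=[[[0.72,-40,16,0,0,0,0],[0.72,-80,32,0,0,0,0],[0.72,-120,48,0,0,0,0],[0.72,-150,60,0,0,0,0],[0.72,-160,63,0,0,0,0]]])

```text
time_s: 6.4
tcp_pos: [0.4682, 0.0713, 0.0764]
ee_rot: [[-0.077, -0.997, 0.001], [-0.997, 0.077, 0.001], [-0.001, -0.001, -1.0]]
wrist_force: [1.3, 0.1, 0.4]
gripper_width: 0.285
gripper_force: 0.0
```

```bash
python3 g.py -113 297 16;  python3 -c "
from h import *
T=np.load('tray.npz')
c=r.capture('top')
for p,s in white(c,(150,150,400,290)):
  d=ray(c,p,.016)[:2]-T['o'];print(p.round(1),s[2:],(d@T['x']*1e3).round(0),(d@T['y']*1e3).round(0))"
```

```text
t 6.4 tcp tray mm -114.7 299.6 z 76.4 w 0.28495622073365084 F [1.3 0.1 0.4]
turn rad to tray yaw 0.005 tilt 0.05
shift to target mm [ 3. -2. 60.]
[224.5 208.6] [ 16  15 179] 32.0 333.0
[357.9 231.2] [ 15  15 183] 1.0 -1.0
[253.4 269.6] [ 16  16 191] -112.0 248.0
[167.1 281.7] [ 33  22 434] -157.0 456.0
```

servo_tool(commands=[[[0.72,1,-1,25,0,0,0],[0.72,2,-2,45,0,0,0],[0.72,3,-2,57,0,0,0],[0.72,3,-2,60,0,0,0],[0.72,3,-2,60,0,0,0]]])

```text
time_s: 6.95
tcp_pos: [0.4711, 0.0644, 0.0156]
ee_rot: [[-0.082, -0.997, -0.001], [-0.997, 0.082, -0.001], [0.001, 0.001, -1.0]]
wrist_force: [-0.6, 0.3, 0.0]
gripper_width: 0.283
gripper_force: 0.0
```

servo_tool(commands=[[[0.72,6,0,0,0,0,0],[0.72,12,0,0,0,0,0],[0.72,17,0,0,0,0,0],[0.72,22,0,0,0,0,0],[0.72,29,-1,0,0,0,0]]])

```text
time_s: 7.45
tcp_pos: [0.4698, 0.0354, 0.0161]
ee_rot: [[-0.082, -0.997, 0.001], [-0.997, 0.082, 0.0], [-0.0, -0.001, -1.0]]
wrist_force: [0.3, 0.6, 0.2]
gripper_width: 0.278
gripper_force: 0.2
```

```bash
python3 g.py -47 30 16
```

```text
t 7.45 tcp tray mm -110.2 263.9 z 16.1 w 0.2775074455946186 F [0.3 0.6 0.2]
turn rad to tray yaw -0.0 tilt 0.04
shift to target mm [234. -63.   0.]
```

servo_tool(commands=[[[0.72,10,-4,0,0,0,0],[0.72,22,-8,0,0,0,0],[0.72,34,-13,0,0,0,0],[0.72,46,-18,0,0,0,0],[0.72,58,-23,0,0,0,0]]])

```text
time_s: 7.95
tcp_pos: [0.4883, -0.0252, 0.0158]
ee_rot: [[-0.082, -0.997, -0.0], [-0.997, 0.082, -0.0], [0.0, 0.0, -1.0]]
wrist_force: [0.1, 0.7, 0.0]
gripper_width: 0.281
gripper_force: 0.2
```

servo_tool(commands=[[[0.72,12,-5,0,0,0,0],[0.72,24,-10,0,0,0,0],[0.72,36,-15,0,0,0,0],[0.72,48,-20,0,0,0,0],[0.72,60,-25,0,0,0,0]]])

```text
time_s: 8.45
tcp_pos: [0.5082, -0.0868, 0.0158]
ee_rot: [[-0.082, -0.997, -0.0], [-0.997, 0.082, -0.0], [0.0, 0.0, -1.0]]
wrist_force: [1.5, 0.5, 0.5]
gripper_width: 0.281
gripper_force: 0.2
```

```bash
python3 g.py -47 30 16; python3 -c "
from h import *
c=r.capture('scene');cv2.imwrite('pics/s3.png',cv2.resize(c['pixels'][120:300,200:440],None,fx=3,fy=3)[:,:,::-1])"
```

```text
t 8.45 tcp tray mm -62.0 145.2 z 15.8 w 0.2813417526938003 F [1.5 0.5 0.5]
turn rad to tray yaw -0.0 tilt 0.01
shift to target mm [115. -15.  -0.]
```

View pics/s3.png

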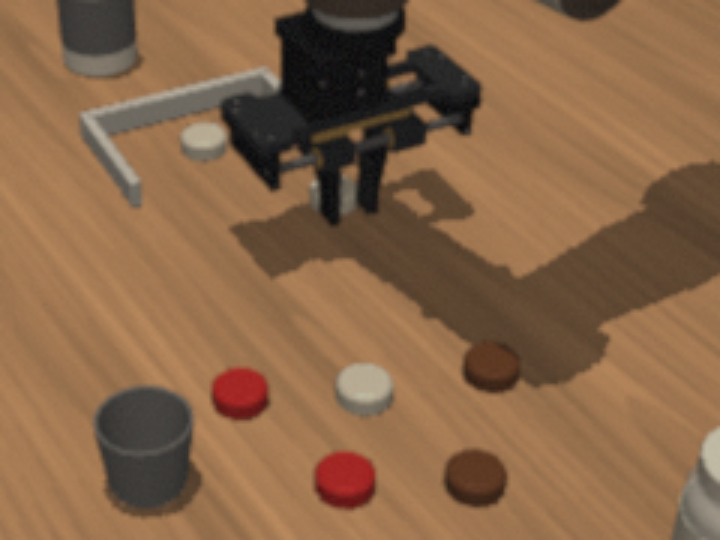

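Tablet B at (205,140) lies in the tray, and C at (335,195) is in the cradle. I'll continue straight in.

servo_tool(commands=[[[0.72,12,-5,0,0,0,0],[0.72,24,-10,0,0,0,0],[0.72,36,-15,0,0,0,0],[0.72,48,-15,0,0,0,0],[0.72,60,-15,0,0,0,0]]])

```text
time_s: 9.0
tcp_pos: [0.5178, -0.1478, 0.0158]
ee_rot: [[-0.082, -0.997, -0.0], [-0.997, 0.082, 0.0], [-0.0, 0.0, -1.0]]
wrist_force: [0.0, -0.1, -0.1]
gripper_width: 0.283
gripper_force: 0.2
```

servo_tool(commands=[[[0.72,12,0,0,0,0,0],[0.72,24,0,0,0,0,0],[0.72,36,0,0,0,0,0],[0.72,46,0,0,0,0,0],[0.72,52,0,0,0,0,0]]])

```text
time_s: 9.5
tcp_pos: [0.5135, -0.1996, 0.0158]
ee_rot: [[-0.083, -0.997, -0.0], [-0.997, 0.083, 0.0], [-0.0, 0.0, -1.0]]
wrist_force: [0.2, 0.3, 0.1]
gripper_width: 0.283
gripper_force: 0.1
```

```bash
python3 g.py 31 382 76
```

```text
t 9.5 tcp tray mm -47.5 33.2 z 15.8 w 0.28255722446323434 F [0.2 0.3 0.1]
turn rad to tray yaw -0.001 tilt 0.0
shift to target mm [-349.  -78.  -60.]
```

servo_tool(commands=[[[0.72,-5,0,0,0,0,0],[0.72,-22,0,-5,0,0,0],[0.72,-50,0,-30,0,0,0],[0.72,-85,-10,-55,0,0,0],[0.72,-125,-25,-60,0,0,0]]])

```text
time_s: 10.0
tcp_pos: [0.5502, -0.0746, 0.0789]
ee_rot: [[-0.082, -0.997, 0.005], [-0.997, 0.082, 0.0], [-0.001, -0.005, -1.0]]
wrist_force: [1.5, -0.5, 0.2]
gripper_width: 0.278
gripper_force: 0.0
```

servo_tool(commands=[[[0.72,-42,-10,0,0,0,0],[0.72,-84,-20,0,0,0,0],[0.72,-126,-30,0,0,0,0],[0.72,-168,-40,0,0,0,0],[0.72,-205,-50,0,0,0,0]]])

```text
time_s: 10.5
tcp_pos: [0.6154, 0.1271, 0.0759]
ee_rot: [[-0.08, -0.997, 0.0], [-0.997, 0.08, 0.0], [-0.0, -0.0, -1.0]]
wrist_force: [0.6, 0.1, -0.5]
gripper_width: 0.278
gripper_force: 0.0
```

```bash
python3 g.py 32 383 16;  python3 -c "
from h import *
T=np.load('tray.npz')
c=r.capture('top')
for p,s in white(c,(150,150,400,290)):
  d=ray(c,p,.016)[:2]-T['o'];print(p.round(1),s[2:],(d@T['x']*1e3).round(0),(d@T['y']*1e3).round(0))"
```

```text
t 10.5 tcp tray mm 27.5 367.2 z 75.9 w 0.27827351953943824 F [ 0.6  0.1 -0.5]
turn rad to tray yaw 0.002 tilt 0.01
shift to target mm [-16.  -5.  60.]
[156.4 209.7] [ 21  24 238] 16.0 502.0
[226.4 209. ] [ 13  15 133] 31.0 328.0
[357.9 231.2] [ 15  15 183] 1.0 -1.0
[353.8 249.9] [ 15  15 186] -45.0 7.0
```

servo_tool(commands=[[[0.72,-16,-5,0,0,0,0],[0.72,-16,-5,0,0,0,0],[0.72,-16,-5,20,0,0,0],[0.72,-16,-5,45,0,0,0],[0.72,-16,-5,60,0,0,0]]])

```text
time_s: 11.05
tcp_pos: [0.6203, 0.1383, 0.0142]
ee_rot: [[-0.084, -0.997, -0.003], [-0.997, 0.084, -0.001], [0.001, 0.003, -1.0]]
wrist_force: [0.1, -0.4, -0.3]
gripper_width: 0.28
gripper_force: 0.0
```

servo_tool(commands=[[[0.72,0,0,0,0,0,0],[0.72,6,0,0,0,0,0],[0.72,11,0,0,0,0,0],[0.72,16,0,0,0,0,0],[0.72,21,0,0,0,0,0]]])

```text
time_s: 11.55
tcp_pos: [0.6204, 0.1183, 0.0168]
ee_rot: [[-0.082, -0.997, 0.002], [-0.997, 0.082, 0.001], [-0.001, -0.001, -1.0]]
wrist_force: [-0.2, 0.7, -0.3]
gripper_width: 0.282
gripper_force: 0.1
```

```bash
python3 g.py 47 32 16
```

```text
t 11.55 tcp tray mm 33.2 358.9 z 16.8 w 0.28173001632170214 F [-0.2  0.7 -0.3]
turn rad to tray yaw -0.001 tilt 0.1
shift to target mm [327. -14.   1.]
```

Next, 327 mm forward and −14 mm lateral.

servo_tool(commands=[[[0.72,6,0,0,0,0,0],[0.72,14,-1,0,0,0,0],[0.72,25,-1,0,0,0,0],[0.72,37,-2,0,0,0,0],[0.72,50,-3,0,0,0,0]]])

```text
time_s: 12.05
tcp_pos: [0.6189, 0.0676, 0.0159]
ee_rot: [[-0.082, -0.997, 0.0], [-0.997, 0.082, 0.0], [-0.0, -0.0, -1.0]]
wrist_force: [-0.0, 0.4, 0.9]
gripper_width: 0.279
gripper_force: 0.3
```

servo_tool(commands=[[[0.72,13,-1,0,0,0,0],[0.72,26,-1,0,0,0,0],[0.72,39,-2,0,0,0,0],[0.72,52,-3,0,0,0,0],[0.72,65,-4,0,0,0,0]]])

```text
time_s: 12.55
tcp_pos: [0.6175, 0.0024, 0.0158]
ee_rot: [[-0.082, -0.997, -0.0], [-0.997, 0.082, -0.0], [0.0, 0.0, -1.0]]
wrist_force: [-0.2, 0.6, 0.2]
gripper_width: 0.283
gripper_force: 0.3
```

servo_tool(commands=[[[0.72,13,-1,0,0,0,0],[0.72,26,-1,0,0,0,0],[0.72,39,-2,0,0,0,0],[0.72,52,-3,0,0,0,0],[0.72,65,-4,0,0,0,0]]])

```text
time_s: 13.05
tcp_pos: [0.6162, -0.0626, 0.0158]
ee_rot: [[-0.082, -0.997, -0.0], [-0.997, 0.082, -0.0], [0.0, 0.0, -1.0]]
wrist_force: [0.5, 0.7, 0.7]
gripper_width: 0.278
gripper_force: 0.3
```

```bash
python3 g.py 47 32 16; python3 -c "
from h import *
c=r.capture('scene');cv2.imwrite('pics/s4.png',cv2.resize(c['pixels'][120:300,200:440],None,fx=3,fy=3)[:,:,::-1])"
```

```text
t 13.05 tcp tray mm 43.7 178.1 z 15.8 w 0.27766489878973877 F [0.5 0.7 0.7]
turn rad to tray yaw -0.0 tilt 0.0
shift to target mm [146.  -3.  -0.]
```

View pics/s4.png

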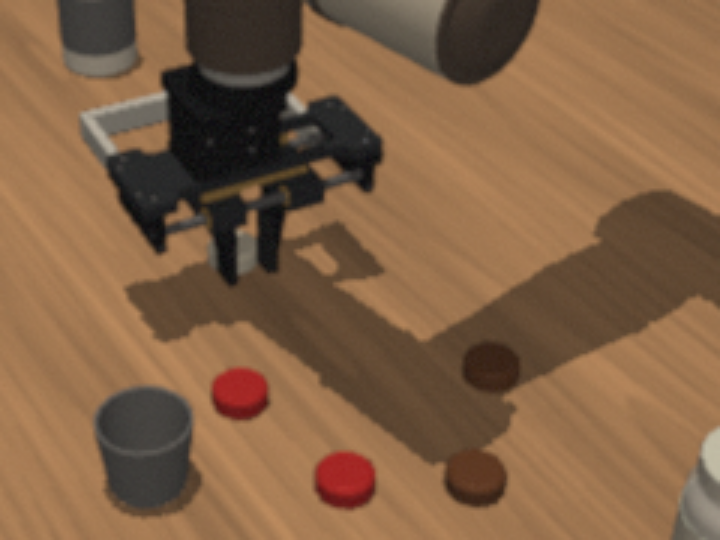

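Tablet A at (233,250) is in the cradle; the cup and the decoys haven't moved.

servo_tool(commands=[[[0.72,12,-1,0,0,0,0],[0.72,24,-2,0,0,0,0],[0.72,36,-3,0,0,0,0],[0.72,48,-3,0,0,0,0],[0.72,60,-3,0,0,0,0]]])

```text
time_s: 13.6
tcp_pos: [0.6141, -0.1226, 0.0158]
ee_rot: [[-0.082, -0.997, -0.0], [-0.997, 0.082, 0.0], [0.0, 0.0, -1.0]]
wrist_force: [-0.4, 0.3, -0.8]
gripper_width: 0.286
gripper_force: 0.1
```

servo_tool(commands=[[[0.72,12,0,0,0,0,0],[0.72,24,0,0,0,0,0],[0.72,36,0,0,0,0,0],[0.72,48,0,0,0,0,0],[0.72,58,0,0,0,0,0]]])

```text
time_s: 14.1
tcp_pos: [0.6094, -0.1805, 0.0158]
ee_rot: [[-0.082, -0.997, -0.0], [-0.997, 0.082, -0.0], [0.0, 0.0, -1.0]]
wrist_force: [-0.0, 0.0, -0.4]
gripper_width: 0.28
gripper_force: 0.1
```

servo_tool(commands=[[[0.72,8,0,0,0,0,0],[0.72,16,0,0,0,0,0],[0.72,22,0,0,0,0,0],[0.72,25,0,0,0,0,0],[0.72,26,0,0,0,0,0]]])

```text
time_s: 14.6
tcp_pos: [0.6075, -0.2055, 0.0158]
ee_rot: [[-0.082, -0.997, 0.0], [-0.997, 0.082, 0.0], [-0.0, -0.0, -1.0]]
wrist_force: [0.6, -0.6, 0.6]
gripper_width: 0.279
gripper_force: 0.1
```

servo_tool(commands=[[[0.72,-5,0,0,0,0,0],[0.72,-22,0,-5,0,0,0],[0.72,-50,0,-30,0,0,0],[0.72,-90,0,-65,0,0,0],[0.72,-130,0,-100,0,0,0]]])

```text
time_s: 15.1
tcp_pos: [0.6174, -0.0779, 0.1128]
ee_rot: [[-0.081, -0.997, -0.001], [-0.997, 0.081, -0.0], [0.0, 0.001, -1.0]]
wrist_force: [0.8, -0.1, 0.3]
gripper_width: 0.283
gripper_force: 0.0
```

servo_tool(commands=[[[0.72,-20,0,-20,0,0,0],[0.72,-40,0,-40,0,0,0],[0.72,-50,0,-50,0,0,0],[0.72,-50,0,-50,0,0,0],[0.72,-50,0,-50,0,0,0]]])

```text
time_s: 15.6
tcp_pos: [0.6211, -0.0304, 0.1609]
ee_rot: [[-0.082, -0.997, -0.002], [-0.997, 0.082, 0.0], [-0.0, 0.002, -1.0]]
wrist_force: [-0.1, 0.6, 0.5]
gripper_width: 0.277
gripper_force: 0.0
```

```bash
python3 g.py;  python3 -c "
from h import *
T=np.load('tray.npz')
c=r.capture('top')
for p,s in white(c,(300,150,400,290)):
  d=ray(c,p,.016)[:2]-T['o'];print(p.round(1),s[2:],(d@T['x']*1e3).round(0),(d@T['y']*1e3).round(0))
cv2.imwrite('pics/t5.png',c['pixels'][:,:,::-1])"
```

```text
t 15.6 tcp tray mm 46.0 210.7 z 160.9 w 0.27677701627686624 F [-0.1  0.6  0.5]
turn rad to tray yaw -0.0 tilt 0.09
[355.  211.9] [ 15  15 177] 48.0 9.0
[357.9 231.2] [ 15  16 182] 1.0 -1.0
[353.9 249.9] [ 15  15 186] -45.0 7.0
```

View pics/t5.png

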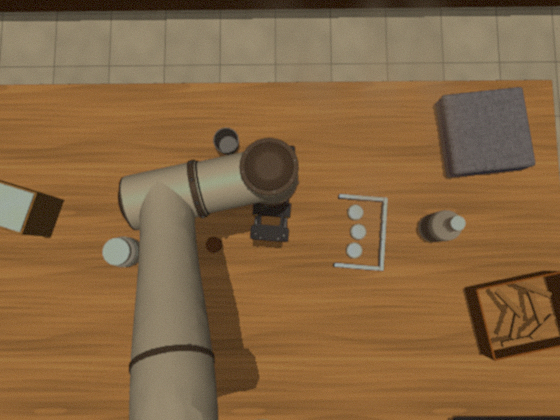

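The three white tablets lie at (355,212), (358,231) and (354,250), well inside the tray. The cup at (227,140), bottle at (458,223) and jar at (117,252) are where they were, and the arm is clear.

```bash
python3 -c "
from station import r
print(r.finish_job())"
```

```text
the job is handed in; nothing more can be done
None
```

I swept all three tablets into the tray and handed the job in at about 15.6 s of the 69 s allowed; the top view shows them well inside the walls and the cup, bottle and jar where they started, but the system gave no verdict.

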